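# Seat the fill-level sensor head on its three-ball nest

### The job

Take the fill-level sensor head out of the aluminium tray and put it back on the three steel balls of the blue stand, its red lens and red stripe on the same side as the nest's red stripe. Push it down gently by feel between the two sprung rollers, never dropping it or pressing harder than 20 N, until the rollers snap over its side beads and hold it fully home and level; then let go. Leave the bottles where they stand.

Things in the scene. Friction and masses are not known exactly. Their poses are not given: they have to be found in the camera images.
- head: Loose sensor head, 0.40 kg (x 0.8 to 1.25): aluminium plate 110 (x) x 100 (y) x 8 mm, underside 12 mm over the origin, V blocks below it, black grip block on top. Origin: centre of the underside, level with the lower lips of the V blocks it stands on. z up, +x the side of the lens and red stripe. A round bead, 10 mm diameter, runs along each side edge at y = +-50 mm, z = 16 mm.
- block (a point): Centre of the black grip block, head frame (0, 0, 45) mm. The block is 46 (x) x 32 (y) x 50 mm, upright on the plate, from 20 to 70 mm over the head's origin; hold it from above.
- front_groove (a point): Mouth of the front groove, head frame (38, 0, 0) mm. Three radial 90 degree V grooves under the plate, 12 mm deep, 24 mm wide at the mouth, 20 mm long, centred at (38,0), (-26,28), (-26,-28) mm; one ball goes in each.
- lens (a point): Centre of the red lens on the +x face of the head's black block: head frame (25, 0, 46) mm.
- stand: Fixed stand; blue foot 150 (x) x 170 (y) mm, origin at the centre of its underside, z up, +x the side of the red stripe on the nest. The grey nest plate on top, 120 (x) x 190 (y) x 10 mm, has three 16 mm steel balls at nest (38,0), (-26,28), (-26,-28) mm, a brass seat pin in the middle and a sprung roller in a blue housing (y 72 to 94 mm, top 52 mm over nest underside) at either side.
- foot_top (a point): Top of the foot's boss, stand frame (0, 0, 32) mm. The nest above it is NOT measured: its column is clamped anywhere in a range of 30 mm of height and its slide up to 6 mm either way along the stand's x; y and yaw are the stand's. A head fully home is level and in line with the stand, its y the stand's, its x within 6 mm of it, its origin 63 to 93 mm over the stand's origin.
- foot_front (a point): Middle of the foot's +x edge, stand frame (75, 0, 14) mm. The nest's red stripe lies on this side, up to 70 mm higher; the head's lens and stripe belong on this side too.
- seat_pin (a joint): How far the brass pin in the middle of the nest is pushed down: 0 free, the head's plate meets it 6 mm above home, 0.006 m with the head fully home on the balls (about 1.4 N); end stop 0.009. From about 10 mm above home the balls enter the grooves and push the head sideways, up to 6 mm: yield to the side force while pressing.
- roller_left (a joint): Outward travel of the sprung roller (10 mm diameter, free at y = 55 mm) at the stand's +y side: 0 free, 0.005 m as the bead passes, 0.004 m over the bead of a head fully home. 0.85 N/mm, 3 N preload. The beads meet the rollers 13 mm above home; pushing on takes 7 to 12 N on top of the weight; from 4 mm above home down the rollers pull the head home. Let go higher it stays up or slides off.
- roller_right (a joint): The same for the roller at the stand's -y side; grows outward.
- tray: Fixed open aluminium tray 210 (x) x 220 (y) x 16 mm, floor about 4 mm thick, in which the head stands at the start. Origin: centre of its underside.
- sample_bottle: amber 62 mm diameter, 235 mm tall loose glass bottle of 0.55 kg, standing about 180 mm beyond the stand, on its red-stripe side. Origin: centre of its underside.
- bottle1: amber 62 mm diameter, 235 mm tall loose glass bottle of 0.55 kg, standing at the left of the bench. Origin: centre of its underside.
- bottle3: amber 62 mm diameter, 235 mm tall loose glass bottle of 0.55 kg, with a white cap, at the right of the bench. Origin: centre of its underside.
Not all that is in view belongs to the job. Of the things that look like the head, the smaller one is meant. Of the things shaped like the stand, the blue one is meant.

How it is judged:
On the way, in this order (a step that is already met when the one before it is completed fails the run):
1. the head is lifted clear of the tray (z of head in the frame of tray above 0.04 m and contact force between head and tray below 0.1 N), for 0.2 s.
2. the head is pushed home: the seat pin is down and both rollers have closed over its beads (value of joint seat_pin between 0.0046 and 0.0075 m and value of joint roller_left between 0.0012 and 0.0049 m and value of joint roller_right between 0.0012 and 0.0049 m and angle between head's own z axis and vertical below 0.035 rad and x of lens in the frame of stand above 0.01 m and y of head in the frame of stand between -0.004 and 0.004 m and angle between the x axis of head and the x axis of stand, either way round below 0.05 rad), for 0.2 s.
At the end, for the whole second after the job is handed in: The head is at rest, fully home: seat pin pushed 4.6 to 7.5 mm, both rollers out by 1.2 to 4.9 mm over its beads, level within 0.035 rad, lens on the stand's +x side (more than 10 mm along it), head within 4 mm of the stand's centre in its y, in line within 0.05 rad (all of step 2 and linear speed of head below 0.01 m/s and angular speed of head below 0.05 rad/s); the robot touches nothing.
It fails at once if the head is pressed or knocked too hard on the stand: their contact forces add up to over 60 N (springs and weight alone make up to 30 N at home, pressing with 20 N makes up to 58 N) (contact force between head and stand above 60 N).
It fails at once if the head is dropped: it moves at over 0.3 m/s, not touched by the fingers, before it has reached the seat pin (contact force between the fingers and head below 0.05 N and linear speed of head above 0.3 m/s and value of joint seat_pin below 0.0005 m).
It fails at once if a bottle moved by more than 30 mm or tipped (distance of any of sample_bottle, bottle1, bottle3 from where it was at the start of the episode above 0.03 m or angle between any of sample_bottle, bottle1, bottle3's own z axis and vertical above 0.3 rad).
It also fails if it takes over 58 s, if anything falls off the work surface, if the arm or the gripper's body presses on something with over 40 N, if the wrist force passes 120 N, or if a joint passes its speed limit or range.

### The arm

A 7-joint arm with a two-finger parallel gripper is mounted at the origin on the work surface. World frame = base frame: x ahead of the robot, y to its left, z up, the work surface at z = 0. Lengths are in m, angles in rad, forces in N, time in s.
With the tool pointing down it reaches from about 0.4 to 0.925 m from the base axis. Payload 4.1 kg.
Tool frame: the origin (TCP) lies between the finger pads; the fingertips stand 25 mm ahead of it and the grasp point (between the pads) lies 6 mm ahead of it; z points along the fingers, y is the line along which they close (so a half turn about z gives the same grasp; the last joint's range is limited). The gripper opens to 85 mm and grips with 20 to 120 N. Pads are 22 mm wide; open, the fingers measure 114 mm over their backs; the gripper's body (76 mm by 85 mm) begins 54 mm behind the grasp point. The pads swing forward as they close: fully open they stand 13 mm farther back than shut.
Start: joints at [1.08, 0.398, 0.045, 1.537, -0.019, 1.207, -0.051], TCP at [0.248, -0.601, 0.256] pointing down, gripper open.
Joint ranges: [-2.82, 2.82], [-0.49, 2.23], [-1.37, 1.46], [0, 2.46], [-1.36, 4.5], [0.23, 2], [-2.94, 2.94]. Speed limits (rad/s): [2.57, 2.57, 3.14, 3.14, 3.14, 3.14, 3.14].

### API

Orientations are given as a unit quaternion [x, y, z, w].
In Python, from station import * gives the robot as it stands. The module is installed in compiled form; this text tells all that it offers.
- The arm moves only by the tool apply_moves, never from a script. Its argument "targets" is a list of rows, each a list of 3 entries, a list of its own where there are three numbers: the shift along the tool's x, y, z in mm, then the turn about the tool's z in rad, then the finger opening in mm, from 0 to 85.4. In form: [[[x, y, z], twist, hand], ...]. A call has 1 to 20 rows; each row shifts and turns the commanded pose from where the row before left it, along the tool's axes as they then stand; what a row does not reach is not made up. A row lasts 1/10 s, in which the tool goes at most 50 mm and 8.59 degrees, less where a joint would pass 70% of its speed; a pose out of reach is approached as far as the arm can. A call with a gripper value outside its range is refused whole. The fingers move at their own pace and stop on an object; "grip_force" is the grip in N (left out, the last holds). Time passes only in rows, so rows that do not move let the fingers close. It gives the time, the measured TCP pose, the force, the opening and the grip force at its end, in the units of the state.
- sense(): the state, without advancing time (a new reading comes with each control period).
- snapshot(name): name is "scene" or "top" or "wrist"; returns the picture (420x560x3 uint8, red, green, blue); there is no depth.
- get_calibration(name): a dict with "fx", "fy", "cx", "cy" (pixels), "rvec" (rotation vector, rad) and "tvec" (3), from world to camera coordinates, as OpenCV has them; the wrist camera has in their place "mount" (4x4, takes a point from camera to tool coordinates, whose origin is the TCP and whose axes are the flange's). Camera axes: x right, y down, z forward; pixel columns grow to the right and rows downward; lengths in m; the calibration is good to about 2 mm. A picture is of the moment at which its call begins: read the wrist's pose just before it. get_calibration takes no time and is no camera call.
- job_done(): hands the job in; it is judged then, once.
Trained networks look in the newest picture that a camera, given by its name, has taken for a name from the list of things; names that differ only in an ending like _2 or _b are one class to them, and where a whole thing is asked for, a point or a joint stands for the part that bears it (a point fixed in the world has none). Each returns a list of dicts, best first, with "score" (0 to 1); they miss things now and then, are a little off and sometimes report something else, mostly with a low value. They report only what shows in the picture. A call takes as long as a camera call. They do not tell look-alikes from the thing itself.
- spot_in(camera, label): "position" ([x, y, z] in m, in the coordinates of the camera as it stood for that picture, good to about 4 mm: the middle of the surface that is visible of it).
- outline_of(camera, label): "region" (420x560 bool, what is visible of it).
- pinpoint(camera, label): "position" ([x, y, z] in m, in the coordinates of the camera as it stood for that picture, good to about 4 mm: a listed point, or the origin of a listed thing).
The state is a dict: "time": time; "joints": joint angles; "dq": joint speeds; "effort": joint torques, N m; "position": TCP position; "orientation": TCP orientation; "force": force on the tool from outside, world axes, zero at the start; "ft_torque": the same for the moment, N m; "opening": finger opening in m; "grip_force": force on a finger pad.
Only numpy, scipy, OpenCV 4.12 (cv2) and the standard library are available. Lean on these libraries where they do the work, as an engineer would, in place of code of your own. Each camera call takes 0.05 s, during which the arm holds its last target. There are 200 camera calls.

## Working session

There is one attempt and no reset: what is moved stays moved. The work goes in short steps, Python scripts to look and compute and a tool call to move; the robot and the scene stay as the last step left them, time stands still between calls to the robot, and variables do not carry over. Pictures are saved under pics/ and viewed, at most 10 in all, crops included, and the job is handed in when it is done.

Besides the shell and the picture viewer there is one more tool, called after ">>>" as name(argument=value, ...), one argument or row to a line, values as JSON. apply_moves: Moves the arm, as the interface text tells. Its arguments: {"type":"object","properties":{"targets":{"type":"array","items":{"type":"array"}},"grip_force":{"type":"number"}},"required":["targets"]}

```bash
mkdir -p pics
cat > h.py <<'E'
from station import *
import numpy as np, cv2
from scipy.spatial.transform import Rotation as R
def camT(name, s=None):
    c=get_calibration(name)
    if 'mount' in c:
        s=s or sense(); T=np.eye(4); T[:3,:3]=R.from_quat(s['orientation']).as_matrix(); T[:3,3]=s['position']
        return T@np.array(c['mount'])
    T=np.eye(4); T[:3,:3]=R.from_rotvec(np.ravel(c['rvec'])).as_matrix(); T[:3,3]=np.ravel(c['tvec'])
    return np.linalg.inv(T)
def save(name,f):
    T=camT(name); im=snapshot(name); cv2.imwrite('pics/'+f,im[:,:,::-1]); return T,im
def find(name,T,labels,fn=pinpoint,n=4):
    for l in labels:
        for d in fn(name,l)[:n]:
            print(name,l,round(d['score'],2),np.round((T@np.append(d['position'],1))[:3],4))
E
python3 - <<'E'
from h import *
print(sense())
ims=[]
for c in ['scene','top']:
    T,im=save(c,c+'.png'); ims.append(im)
    find(c,T,['head','block','lens','front_groove','stand','foot_top','foot_front','tray','sample_bottle'])
cv2.imwrite('pics/both.png',cv2.resize(np.vstack(ims),None,fx=.71,fy=.71,interpolation=cv2.INTER_AREA)[:,:,::-1])
E
```

```text
{'time': 0.0, 'joints': array([ 1.07994734,  0.39917944,  0.04504265,  1.53786695, -0.01866306,
        1.20686917, -0.05072865]), 'dq': array([ 3.26284330e-04, -2.98051030e-04,  7.93626328e-04,  2.20291575e-03,
        9.24563444e-07, -6.15010770e-04,  1.00825151e-03]), 'effort': array([-2.33115052e-04, -4.75120211e+01,  1.36454858e+00, -2.54219002e+01,
        1.15493659e-02,  9.33313917e-03,  6.47842995e-06]), 'position': array([ 0.24802512, -0.60020263,  0.25527751]), 'orientation': array([ 9.80859031e-01,  1.94716861e-01, -2.67704006e-04, -9.12743668e-04]), 'force': array([-0.00589161,  0.28319095, -0.1974207 ]), 'ft_torque': array([-0.01523455, -0.05465749,  0.0123335 ]), 'grip_force': 0.0, 'opening': 0.0857525069222881}
scene head 0.9 [0.5691 0.2289 0.0061]
scene head 0.73 [ 0.5771 -0.2283  0.0169]
scene head 0.6 [0.296  0.2842 0.0031]
scene block 0.9 [0.5655 0.2316 0.0482]
scene block 0.77 [0.2934 0.2852 0.0652]
scene lens 0.85 [0.3008 0.2518 0.0647]
scene lens 0.61 [0.595  0.2275 0.0474]
scene front_groove 0.77 [0.6096 0.2278 0.0007]
scene front_groove 0.75 [0.3005 0.2313 0.
[... 514 characters left out ...]
d 0.92 [0.2919 0.2817 0.0044]
top head 0.62 [0.5658 0.2317 0.0071]
top block 0.92 [0.2904 0.2822 0.0633]
top block 0.73 [ 0.5744 -0.2301  0.0139]
top block 0.56 [0.5662 0.2284 0.0543]
top lens 0.87 [0.3002 0.2516 0.0681]
top lens 0.7 [0.5903 0.2292 0.0514]
top lens 0.66 [ 0.4974 -0.2249  0.0049]
top front_groove 0.96 [0.6058 0.2272 0.0042]
top front_groove 0.92 [ 0.3038  0.2356 -0.0013]
top stand 0.93 [ 0.496  -0.224   0.0023]
top stand 0.75 [ 0.2708 -0.2661  0.0022]
top foot_top 0.96 [ 0.5012 -0.2224  0.0346]
top foot_top 0.73 [ 0.2625 -0.267   0.0331]
top foot_front 0.83 [ 0.3419 -0.2654  0.0154]
top foot_front 0.82 [ 0.5724 -0.2301  0.0124]
top sample_bottle 0.56 [ 0.6747 -0.2331  0.0024]
```

View pics/both.png

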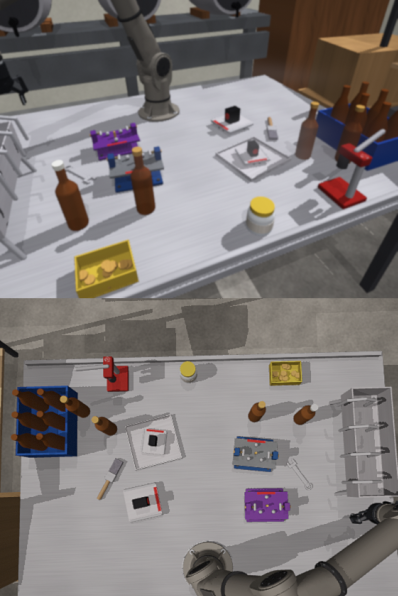

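The target head stands in the tray near (0.567, 0.230). The blue stand is near (0.499, -0.224), and the bottle beyond it at (0.677, -0.234). The bigger look-alike head and the purple stand are nearer the robot. I'll lift first, then travel to the tray.

>>> apply_moves(
  targets=[
    [[0,0,-25],0.09,80],
    [[0,0,-25],0.09,80],
    [[0,0,-25],0.09,80],
    [[0,0,-25],0.09,80],
    [[0,0,-20],0.08,80],
  ],
)

```text
time: 1.5
position: [0.2483, -0.6009, 0.3781]
orientation: [1.0, -0.026, 0.0, 0.001]
force: [0.3, -0.4, 0.1]
opening: 0.08
grip_force: 0.0
```

>>> apply_moves(
  targets=[
    [[14,-42,0],0,80],
    [[14,-42,0],0,80],
    [[14,-42,0],0,80],
    [[14,-42,0],0,80],
    [[14,-42,0],0,80],
    [[14,-42,0],0,80],
    [[14,-42,0],0,80],
    [[14,-42,0],0,80],
    [[14,-42,0],0,80],
    [[14,-42,0],0,80],
    [[14,-42,0],0,80],
    [[14,-42,0],0,80],
    [[14,-42,0],0,80],
    [[14,-42,0],0,80],
    [[14,-42,0],0,80],
    [[14,-42,0],0,80],
    [[14,-42,0],0,80],
    [[14,-42,0],0,80],
    [[14,-42,0],0,80],
    [[14,-42,0],0,80],
  ],
)

```text
time: 3.5
position: [0.5689, 0.2262, 0.3764]
orientation: [1.0, -0.024, 0.0, 0.0]
force: [1.0, -0.2, 0.4]
opening: 0.08
grip_force: 0.0
```

```bash
cat >> h.py <<'E'
def pose():
    s=sense(); M=R.from_quat(s['orientation']).as_matrix()
    print('t %.2f pos'%s['time'],np.round(s['position'],4),'yaw %.3f'%np.arctan2(M[1,0],M[0,0]),'z',np.round(M[:,2],3),'F',np.round(s['force'],2),'tq',np.round(s['ft_torque'],2),'open %.4f'%s['opening'],'grip %.1f'%s['grip_force'],'q7 %.2f'%s['joints'][6]); return s,M
def delta(target,yaw):
    s,M=pose(); y=np.arctan2(M[1,0],M[0,0])
    print('shift mm',np.round(1000*M.T@(np.array(target)-s['position']),1),'twist %.3f'%((y-yaw+np.pi)%(2*np.pi)-np.pi))
E
python3 - <<'E'
from h import *
pose(); T,im=save('wrist','w1.png')
find('wrist',T,['head','block','lens','front_groove','tray'])
print(np.array(get_calibration('wrist')['mount']).round(3))
E
```

```text
t 3.50 pos [0.5689 0.2262 0.3764] yaw -0.049 z [ 0.001 -0.    -1.   ] F [ 1.02 -0.23  0.41] tq [-0.02 -0.06  0.  ] open 0.0800 grip 0.0 q7 -2.21
wrist head 0.71 [ 0.2958  0.2889 -0.0006]
wrist head 0.61 [0.5664 0.2344 0.0067]
wrist block 0.95 [0.5706 0.2358 0.0458]
wrist block 0.7 [0.294  0.2797 0.0578]
wrist lens 0.74 [0.5908 0.2277 0.0506]
wrist lens 0.7 [0.2999 0.2498 0.0602]
wrist front_groove 0.78 [ 0.3032  0.235  -0.0035]
[[-0.    -0.951 -0.311  0.08 ]
 [ 1.    -0.001  0.002  0.   ]
 [-0.002 -0.311  0.951 -0.118]
 [ 0.     0.     0.     1.   ]]
```

View pics/w1.png

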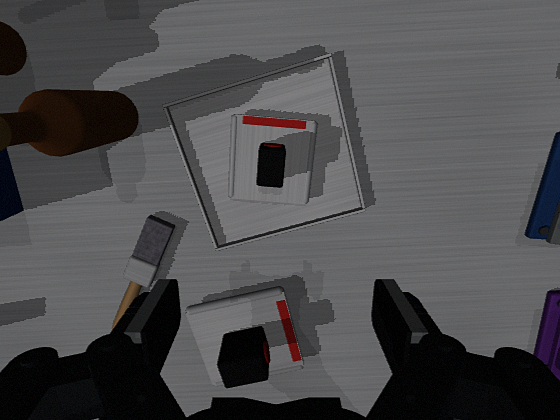

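The wrist view shows the head in the tray, its plate with corners at about (238,113), (318,122), (308,205), (230,198). The stripe is on the far (+x) side, and the block top is at about (271,152). The big look-alike is in front at the bottom of the picture.

```bash
cat >> h.py <<'E'
def back(name,T,uv,z):
    c=get_calibration(name); uv=np.atleast_2d(uv).astype(float)
    d=np.c_[(uv[:,0]-c['cx'])/c['fx'],(uv[:,1]-c['cy'])/c['fy'],np.ones(len(uv))]@T[:3,:3].T
    return T[:3,3]+d*((z-T[2,3])/d[:,2])[:,None]
E
python3 - <<'E'
from h import *
T=camT('wrist'); im=cv2.imread('pics/w1.png')
r=(im[:,:,2]>120)&(im[:,:,1]<60)&(im[:,:,0]<60); r[:80]=0; r[220:]=0
for k,lo,hi in [('stripe',100,135)]:
    m=r.copy(); m[:lo]=0; m[hi:]=0
    v,u=np.nonzero(m); P=back('wrist',T,np.c_[u,v],.024)[:,:2]
    rect=cv2.minAreaRect((P*1000).astype(np.float32)); print(k,rect)
C=back('wrist',T,[(238,113),(318,122),(308,205),(230,198)],.022); print(C.round(4),C.mean(0))
for a,b in [(2,1),(3,0)]: d=C[b]-C[a]; print('yaw',np.arctan2(d[1],d[0]))
for a,b in [(1,0),(2,3)]: d=C[b]-C[a]; print('yaw',np.arctan2(-d[0],d[1]))
# block: dark mask
g=im.max(2)<45; 
lab=cv2.connectedComponentsWithStats(g.astype(np.uint8))
l=lab[1][165,271]; print(lab[2][l]); m=lab[1]==l; v,u=np.nonzero(m); print(cv2.minAreaRect(np.c_[u,v].astype(np.float32)))
E
```

```text
stripe ((620.84423828125, 221.82994079589844), (59.227054595947266, 1.373044490814209), 82.3069839477539)
[[0.6297 0.266  0.022 ]
 [0.6136 0.1658 0.022 ]
 [0.5046 0.1809 0.022 ]
 [0.5198 0.2859 0.022 ]] [0.56691641 0.22465953 0.022     ]
yaw -0.13759045104077036
yaw -0.1791798580088774
yaw -0.15869383147088237
yaw -0.14413909305931918
[ 257  143   29   45 1116]
((270.8411560058594, 164.564697265625), (26.92047119140625, 43.64031219482422), 4.398705005645752)
```

>>> apply_moves(
  targets=[
    [[0,-1,30],0.05,80],
    [[0,-1,40],0.046,80],
    [[0,0,40],0,80],
    [[0,0,40],0,80],
    [[0,0,16],0,80],
    [[0,0,0],0,80],
  ],
)

```text
time: 4.4
position: [0.5675, 0.2244, 0.2084]
orientation: [0.997, -0.073, -0.002, 0.001]
force: [-0.2, -1.1, 0.1]
opening: 0.08
grip_force: 0.0
```

Run:
```python
from h import *
pose(); T,im=save('wrist','w2.png')
find('wrist',T,['head','block','lens','front_groove'],n=2)
g=(im.max(2)<45).astype(np.uint8)
n,lab,st,_=cv2.connectedComponentsWithStats(g)
c=get_calibration('wrist')
for i in range(1,n):
    if st[i,4]>800: print(st[i])
```

```text
t 4.40 pos [0.5675 0.2244 0.2084] yaw -0.146 z [-0.004 -0.003 -1.   ] F [-0.25 -1.05  0.13] tq [ 0.01 -0.03  0.02] open 0.0800 grip 0.0 q7 -2.36
wrist head 0.83 [0.5662 0.237  0.0044]
wrist block 0.62 [0.5709 0.2344 0.0468]
wrist lens 0.72 [0.5913 0.2277 0.0527]
wrist front_groove 0.85 [ 0.3035  0.2377 -0.0023]
wrist front_groove 0.7 [0.6009 0.2245 0.0027]
[  98   23  312  298 2534]
[   0  112   66   87 4359]
[ 242  167   45   72 2940]
[    0   279   560   141 34968]
```

View pics/w2.png

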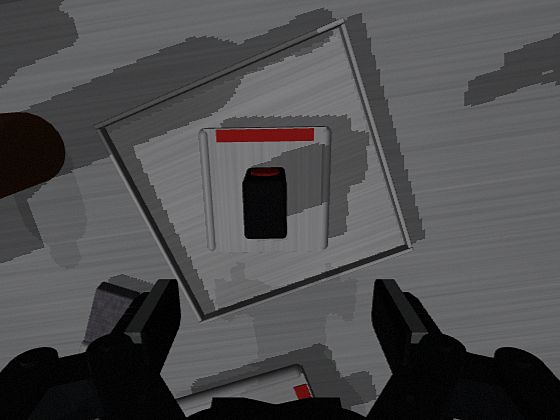

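Yaw is aligned now. The block sits at about column 265, slightly left of the finger centre, with its top face at rows 180–240; the stripe is centred at (265,135).

Run:
```python
from h import *
T=camT('wrist')
print(get_calibration('wrist')['cx'])
print(back('wrist',T,[(265,180),(265,238),(265,209)],.074), back('wrist',T,[(265,135),(204,128),(329,128)],.024))
delta([.5665,.2295,.058],-.145)
```

```text
275.7110808344099
[[0.59319213 0.23137667 0.074     ]
 [0.54867839 0.23827217 0.074     ]
 [0.57150721 0.23473582 0.074     ]] [[0.62009463 0.22865464 0.024     ]
 [0.63297698 0.27769011 0.024     ]
 [0.61808858 0.17543249 0.024     ]]
t 4.65 pos [0.5698 0.2274 0.2128] yaw -0.145 z [ 0.004  0.001 -1.   ] F [ 0.56 -1.36 -0.48] tq [ 0.04  0.01 -0.04] open 0.0801 grip 0.0 q7 -2.36
shift mm [ -4.2  -1.3 154.8] twist 0.000
```

>>> apply_moves(
  targets=[
    [[-2,-4,30],0,80],
    [[0,0,35],0,80],
    [[0,0,35],0,80],
    [[0,0,30],0,80],
    [[0,0,15],0,80],
    [[0,0,8],0,80],
    [[0,0,0],0,80],
    [[0,0,0],0,60],
    [[0,0,0],0,50],
    [[0,0,0],0,40],
    [[0,0,0],0,30],
    [[0,0,0],0,20],
    [[0,0,0],0,20],
    [[0,0,0],0,20],
  ],
  grip_force=60,
)

```text
time: 6.05
position: [0.5677, 0.2313, 0.0583]
orientation: [0.997, -0.072, 0.001, -0.0]
force: [-1.0, 0.2, 5.8]
opening: 0.0314
grip_force: 59.0
```

Run:
```python
from h import *
pose()
```

```text
t 6.05 pos [0.5677 0.2313 0.0583] yaw -0.144 z [ 0.001  0.    -1.   ] F [-0.96  0.16  5.83] tq [-0.15  0.12  0.03] open 0.0314 grip 59.0 q7 -2.47
```

>>> apply_moves(
  targets=[
    [[0,0,-5],0,20],
    [[0,0,-10],0,20],
    [[0,0,-20],0,20],
    [[0,0,-25],0,20],
    [[0,0,-35],0,20],
    [[0,0,-45],0,20],
    [[0,0,-45],0,20],
    [[0,0,-45],0,20],
    [[0,0,-35],-0.034,20],
    [[0,0,-15],-0.04,20],
  ],
)

```text
time: 7.05
position: [0.5677, 0.232, 0.3418]
orientation: [0.999, -0.034, 0.003, -0.001]
force: [0.2, 0.0, -3.8]
opening: 0.0311
grip_force: 59.8
```

>>> apply_moves(
  targets=[
    [[-5,20,0],0,20],
    [[-8,33,0],0,20],
    [[-8,33,0],0,20],
    [[-8,33,0],0,20],
    [[-8,33,0],0,20],
    [[-8,33,0],0,20],
    [[-8,33,0],0,20],
    [[-8,33,0],0,20],
    [[-8,33,0],0,20],
    [[-6,20,0],0,20],
    [[-3,12,0],0,20],
    [[0,0,0],0,20],
    [[0,0,0],0,20],
    [[0,0,0],0,20],
    [[0,0,0],0,20],
    [[0,0,0],0,20],
  ],
)

```text
time: 8.65
position: [0.4674, -0.0778, 0.3373]
orientation: [0.999, -0.034, -0.0, -0.0]
force: [0.2, -0.8, -3.9]
opening: 0.0313
grip_force: 60.2
```

Run:
```python
from h import *
pose(); T,im=save('wrist','w3.png'); np.save('T3.npy',T)
find('wrist',T,['stand','foot_top','foot_front','head','lens','block','seat_pin','roller_left','roller_right'],n=2)
for l in ['seat_pin','roller_left','roller_right']: find('wrist',T,[l],spot_in,n=2)
```

```text
t 8.65 pos [ 0.4674 -0.0778  0.3373] yaw -0.068 z [-0.  0. -1.] F [ 0.2  -0.75 -3.94] tq [-0.02  0.03  0.02] open 0.0313 grip 60.2 q7 -1.58
wrist stand 0.98 [ 0.4997 -0.2201 -0.001 ]
wrist stand 0.64 [ 0.2657 -0.2636  0.0006]
wrist foot_top 0.91 [ 0.2695 -0.2652  0.0288]
wrist foot_top 0.55 [ 0.4992 -0.224   0.0339]
wrist foot_front 0.95 [ 0.5783 -0.227   0.0138]
wrist foot_front 0.79 [ 0.3441 -0.2683  0.0157]
wrist head 0.92 [ 0.2945  0.2878 -0.0023]
wrist head 0.82 [ 0.4672 -0.0756  0.2851]
wrist lens 0.93 [ 0.4871 -0.0834  0.3293]
wrist block 0.62 [ 0.4708 -0.076   0.3238]
wrist block 0.61 [ 0.4645 -0.0752  0.2873]Traceback (most recent call last):
  File "<stdin>", line 3, in <module>
  File "h.py", line 15, in find
    for d in fn(name,l)[:n]:
             ~~^^^^^^^^
ValueError: it knows: block, bottle, foot_front, foot_top, front_groove, head, lens, sample_bottle, stand, tray
```

View pics/w3.png

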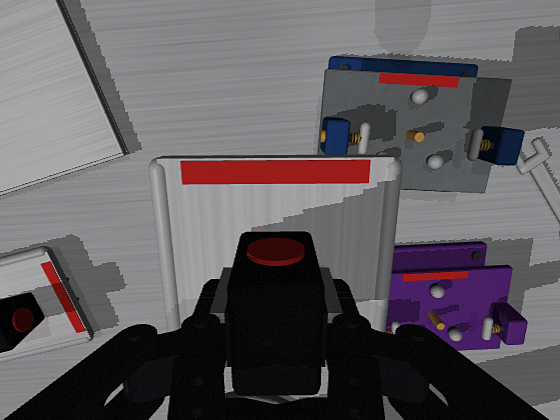

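The wrist view shows the held head, level, with the lens forward. On the blue nest the front ball is at (420,96), the right ball at (434,161) and the pin at about (415,136). The stripe is on top, i.e. on the +x side. Next I'll get enlarged crops from the two fixed cameras.

Run:
```python
from h import *
def proj(name,P):
    c=get_calibration(name); K=np.array([[c['fx'],0,c['cx']],[0,c['fy'],c['cy']],[0,0,1]])
    return cv2.projectPoints(np.array([P],float),np.ravel(c['rvec']),np.ravel(c['tvec']),K,None)[0].ravel()
out=[]
for n in ['scene','top']:
    im=cv2.imread(f'pics/{n}.png'); u,v=proj(n,[.5,-.224,.08]).astype(int); print(n,u-40,v-30)
    out.append(cv2.resize(im[v-30:v+30,u-40:u+40],None,fx=5,fy=5,interpolation=cv2.INTER_CUBIC))
im=cv2.imread('pics/w3.png'); out.append(cv2.resize(im[50:200,315:535],(400,273),interpolation=cv2.INTER_CUBIC))
a=np.zeros((600,800,3),np.uint8); a[:300,:400]=out[0]; a[:300,400:]=out[1]; a[300:573,:400]=out[2]; cv2.imwrite('pics/crops.png',a)
```

```text
scene 149 193
top 320 186
```

View pics/crops.png

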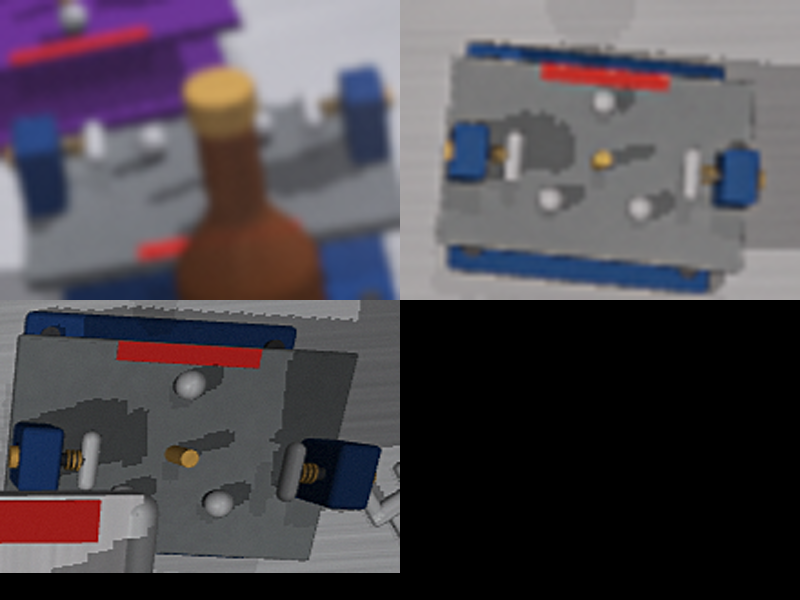

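>>> apply_moves(
  targets=[
    [[0,20,0],0,20],
    [[-6,35,0],0,20],
    [[-8,40,0],0,20],
    [[-8,40,0],0,20],
    [[-8,40,0],0,20],
    [[-5,40,0],0,20],
    [[-5,30,0],0,20],
    [[0,20,0],0,20],
    [[0,10,0],0,20],
    [[0,0,0],0,20],
    [[0,0,0],0,20],
    [[0,0,0],0,20],
    [[0,0,0],0,20],
    [[0,0,0],0,20],
  ],
)

```text
time: 10.4
position: [0.4083, -0.3494, 0.3375]
orientation: [0.999, -0.034, 0.0, 0.0]
force: [-0.7, 0.4, -3.7]
opening: 0.0312
grip_force: 60.2
```

Run:
```python
from h import *
pose(); T,im=save('wrist','w4.png'); np.save('T4.npy',T)
find('wrist',T,['stand','foot_top','foot_front','head','lens'],n=2)
```

```text
t 10.40 pos [ 0.4083 -0.3494  0.3375] yaw -0.069 z [ 0. -0. -1.] F [-0.68  0.44 -3.66] tq [ 0.02  0.   -0.01] open 0.0312 grip 60.2 q7 -1.03
wrist stand 0.73 [ 0.5005 -0.2209 -0.0019]
wrist foot_top 0.86 [ 0.4998 -0.2247  0.0321]
wrist foot_front 0.57 [ 0.5756 -0.2278  0.0146]
wrist head 0.91 [ 0.4087 -0.3471  0.2868]
wrist lens 0.88 [ 0.4313 -0.3547  0.3315]
```

View pics/w4.png

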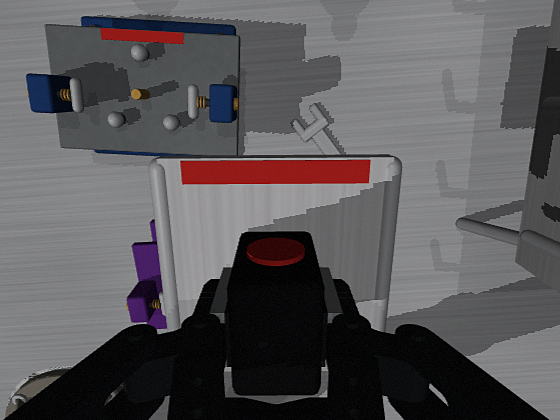

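The second view shows balls at front (140,53), left (116,119) and right (171,123). The held head's front edge is at row ~157, centred on column 276. I'll fit the nest position from these.

```bash
cat > fit.py <<'E'
from h import *
from scipy.optimize import least_squares
F,L,Rr=(38,0),(-26,28),(-26,-28)
T3,T4,Tt,Ts=np.load('T3.npy'),np.load('T4.npy'),camT('top'),camT('scene')
obs=[('wrist',T3,F,(419.5,96.7)),('wrist',T3,Rr,(434.3,161.6)),('wrist',T4,F,(140,53)),('wrist',T4,L,(116,119)),('wrist',T4,Rr,(171,123)),
('top',Tt,F,(360.6,205.8)),('top',Tt,L,(349.6,225.4)),('top',Tt,Rr,(367.6,227.2)),('scene',Ts,Rr,(179,220))]
cal={n:get_calibration(n) for n in ['wrist','top','scene']}
def px(n,T,P):
    c=cal[n]; q=np.linalg.inv(T)@np.append(P,1); return np.array([c['fx']*q[0]/q[2]+c['cx'],c['fy']*q[1]/q[2]+c['cy']])
def res(p,o):
    x,y,a,z=p; r=[]
    for n,T,b,uv in o:
        bx,by=np.array(b)/1000
        P=[x+bx*np.cos(a)-by*np.sin(a),y+bx*np.sin(a)+by*np.cos(a),z]; r.append(px(n,T,P)-uv)
    return np.ravel(r)
if __name__=='__main__':
    for nm,o in [('all',obs),('wrist',obs[:5]),('fixed',obs[5:])]:
        s=least_squares(lambda p:res(p,o),[.5,-.224,-.07,.08],x_scale=[.01,.01,.1,.01],loss='soft_l1'); print(nm,s.x.round(4),s.fun.round(1))
    # held head in tool frame
    M=np.array(get_calibration('wrist')['mount'])
    for z in (.0463,.0343,.0423): print(z,(back('wrist',M,[(275,157),(275,160),(275,184),(154,165),(399,165)],z)*1000).round(1).tolist())
E
python3 fit.py
```

```text
all [ 0.4983 -0.2228 -0.1323  0.0739] [ 0.1  0.   0.1  0.3  0.1  0.  -0.3  0.3 -0.1 -0.1 -0.  -0.1  0.1 -0.4
 -0.  -0.3 -0.1  1.5]
wrist [ 0.4984 -0.2228 -0.1321  0.0736] [-0.1 -0.1  0.   0.2  0.2 -0.  -0.1  0.2 -0.  -0.3]
fixed [ 0.4972 -0.2221 -0.1323  0.0779] [-0.1  0.1  0.  -0.1 -0.   0.  -0.1 -0. ]
0.0463 [[53.7, 0.3, 46.3], [52.3, 0.3, 46.3], [41.1, 0.3, 46.3], [50.0, -54.9, 46.3], [50.0, 56.9, 46.3]]
0.0343 [[55.6, 0.3, 34.3], [54.3, 0.3, 34.3], [44.0, 0.3, 34.3], [52.2, -50.9, 34.3], [52.2, 52.7, 34.3]]
0.0423 [[54.3, 0.3, 42.3], [53.0, 0.3, 42.3], [42.1, 0.3, 42.3], [50.8, -53.6, 42.3], [50.7, 55.5, 42.3]]
```

The ball fit is consistent: nest at (0.498, -0.223), yaw -0.132, home TCP z about 0.128. I'll move above it.

>>> apply_moves(
  targets=[
    [[0,0,0],0.063,20],
    [[8,-15,0],0,20],
    [[16,-30,0],0,20],
    [[18,-34,0],0,20],
    [[16,-30,0],0,20],
    [[10,-19,0],0,20],
    [[5,-9,0],0,20],
    [[0,0,20],0,20],
    [[0,0,35],0,20],
    [[0,0,40],0,20],
    [[0,0,35],0,20],
    [[0,0,20],0,20],
    [[0,0,10],0,20],
    [[0,0,0],0,20],
    [[0,0,0],0,20],
    [[0,0,0],0,20],
    [[0,0,0],0,20],
  ],
)

```text
time: 12.4
position: [0.4993, -0.2246, 0.1787]
orientation: [0.998, -0.067, 0.001, 0.001]
force: [-0.2, -0.3, -3.6]
opening: 0.0314
grip_force: 60.1
```

Run:
```python
from h import *
delta([.498,-.2228,.1276],-.132); T,im=save('wrist','w5.png')
find('wrist',T,['head','lens','stand','foot_front'],n=2)
for i in range(4): snapshot('wrist'); print(sense()['force'].round(2))
```

```text
t 12.40 pos [ 0.4993 -0.2246  0.1787] yaw -0.133 z [ 0.002 -0.001 -1.   ] F [-0.21 -0.28 -3.58] tq [-0.02  0.02  0.01] open 0.0314 grip 60.1 q7 -1.44
shift mm [-1.7 -1.6 51.1] twist -0.001
wrist head 0.97 [ 0.4969 -0.2225  0.1246]
wrist lens 0.6 [ 0.5196 -0.2299  0.1719]
wrist foot_front 0.62 [ 0.5741 -0.2312  0.0159]
[-0.45  0.71 -3.4 ]
[-0.79 -0.15 -2.9 ]
[ 0.15 -0.24 -3.36]
[ 0.56 -0.23 -5.33]
```

View pics/w5.png

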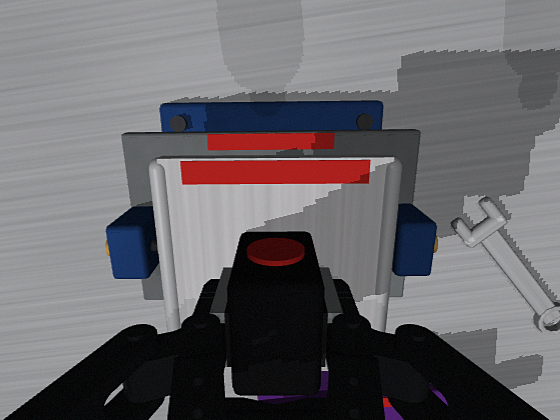

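Red stripes are on the same side and the head is aligned in yaw. The nest plate and housings are centred at about column 271, against 276 for the head, so it needs about -2.5 mm in tool y. Correcting that and going down.

>>> apply_moves(
  targets=[
    [[-1,-2.5,0],0,20],
    [[0,0,8],0,20],
    [[0,0,10],0,20],
    [[0,0,8],0,20],
    [[0,0,4],0,20],
    [[0,0,0],0,20],
    [[0,0,0],0,20],
    [[0,0,0],0,20],
  ],
)

```text
time: 13.65
position: [0.4982, -0.2217, 0.1477]
orientation: [0.998, -0.067, 0.0, 0.0]
force: [-0.1, 0.9, -3.8]
opening: 0.0319
grip_force: 60.2
```

Run:
```python
from h import *
delta([.498,-.2228,.1276],-.132)
```

```text
t 13.65 pos [ 0.4982 -0.2217  0.1477] yaw -0.133 z [ 0.001 -0.    -1.   ] F [-0.06  0.88 -3.82] tq [-0.   -0.03  0.02] open 0.0319 grip 60.2 q7 -1.46
shift mm [-0.1  1.1 20.1] twist -0.001
```

>>> apply_moves(
  targets=[
    [[0,0,2],0,20],
    [[0,0,2],0,20],
    [[0,0,1.5],0,20],
    [[0,0,0],0,20],
  ],
)

```text
time: 14.05
position: [0.4976, -0.2215, 0.1415]
orientation: [0.998, -0.067, -0.0, -0.0]
force: [0.2, -0.6, -3.7]
opening: 0.0315
grip_force: 60.2
```

>>> apply_moves(
  targets=[
    [[0,0,1],0,20],
    [[0,0,1],0,20],
    [[0,0,0],0,20],
  ],
)

```text
time: 14.35
position: [0.4987, -0.2219, 0.1407]
orientation: [0.998, -0.067, 0.001, 0.0]
force: [-0.2, 0.6, 2.5]
opening: 0.0313
grip_force: 61.0
```

Contact comes right at the predicted 13 mm above home, with little side force. I'll continue in 1 mm steps.

>>> apply_moves(
  targets=[
    [[0,0,1],0,20],
    [[0,0,0.5],0,20],
    [[0,0,0],0,20],
  ],
)

```text
time: 14.65
position: [0.4993, -0.222, 0.1401]
orientation: [0.998, -0.066, 0.002, 0.001]
force: [-1.3, 1.0, 6.3]
opening: 0.0315
grip_force: 61.4
```

>>> apply_moves(
  targets=[
    [[0,0,1],0,20],
    [[0,0,0.5],0,20],
    [[0,0,0],0,20],
  ],
)

```text
time: 14.95
position: [0.4998, -0.2221, 0.1388]
orientation: [0.998, -0.066, 0.002, 0.001]
force: [-0.0, -0.3, 7.1]
opening: 0.0313
grip_force: 61.5
```

>>> apply_moves(
  targets=[
    [[0,0,1],0,20],
    [[0,0,0.5],0,20],
    [[0,0,0],0,20],
  ],
)

```text
time: 15.25
position: [0.4997, -0.222, 0.1368]
orientation: [0.998, -0.066, 0.002, 0.001]
force: [1.0, -0.2, 3.9]
opening: 0.0311
grip_force: 61.5
```

>>> apply_moves(
  targets=[
    [[0,0,1],0,20],
    [[0,0,0.5],0,20],
    [[0,0,0],0,20],
  ],
)

```text
time: 15.55
position: [0.4974, -0.2215, 0.1331]
orientation: [0.998, -0.067, -0.0, -0.0]
force: [0.5, -0.6, -1.4]
opening: 0.0313
grip_force: 60.8
```

>>> apply_moves(
  targets=[
    [[0,0,1],0,20],
    [[0,0,0.5],0,20],
    [[0,0,0],0,20],
  ],
)

```text
time: 15.85
position: [0.4968, -0.2214, 0.1313]
orientation: [0.998, -0.067, -0.001, -0.0]
force: [0.0, -1.0, -5.1]
opening: 0.0315
grip_force: 60.4
```

Run:
```python
from h import *
delta([.498,-.2228,.1276],-.132)
```

```text
t 15.85 pos [ 0.4968 -0.2214  0.1313] yaw -0.133 z [-0.002  0.001 -1.   ] F [ 0.03 -1.05 -5.12] tq [-0.15 -0.17  0.04] open 0.0315 grip 60.4 q7 -1.46
shift mm [1.3 1.3 3.6] twist -0.001
```

>>> apply_moves(
  targets=[
    [[0,0,1],0,20],
    [[0,0,0.5],0,20],
    [[0,0,0],0,20],
  ],
)

```text
time: 16.15
position: [0.497, -0.2214, 0.1301]
orientation: [0.998, -0.067, -0.001, -0.0]
force: [-0.4, -0.6, -5.7]
opening: 0.0312
grip_force: 60.2
```

>>> apply_moves(
  targets=[
    [[0,0,1],0,20],
    [[0,0,0],0,20],
    [[0,0,0],0,20],
  ],
)

```text
time: 16.45
position: [0.4972, -0.2214, 0.1292]
orientation: [0.998, -0.067, -0.001, -0.0]
force: [-1.4, -1.1, -7.6]
opening: 0.0315
grip_force: 60.0
```

>>> apply_moves(
  targets=[
    [[0,0,1],0,20],
    [[0,0,0],0,20],
    [[0,0,0],0,20],
  ],
)

```text
time: 16.75
position: [0.4977, -0.2216, 0.1286]
orientation: [0.998, -0.066, -0.0, 0.0]
force: [-1.2, -0.1, -8.3]
opening: 0.0316
grip_force: 59.9
```

>>> apply_moves(
  targets=[
    [[0,0,1],0,20],
    [[0,0,0],0,20],
    [[0,0,0],0,20],
  ],
)

```text
time: 17.05
position: [0.4982, -0.2217, 0.1281]
orientation: [0.998, -0.066, 0.0, 0.0]
force: [-0.0, -0.6, -6.2]
opening: 0.0313
grip_force: 60.3
```

>>> apply_moves(
  targets=[
    [[0,0,1],0,20],
    [[0,0,0],0,20],
    [[0,0,0],0,20],
  ],
)

```text
time: 17.35
position: [0.4984, -0.2217, 0.1278]
orientation: [0.998, -0.066, 0.001, 0.0]
force: [-3.4, 0.6, 3.5]
opening: 0.0318
grip_force: 61.1
```

>>> apply_moves(
  targets=[
    [[0,0,1],0,20],
    [[0,0,0],0,20],
    [[0,0,0],0,20],
  ],
)

```text
time: 17.65
position: [0.4985, -0.2218, 0.1277]
orientation: [0.998, -0.066, 0.001, 0.0]
force: [-4.1, 1.0, 10.9]
opening: 0.0314
grip_force: 62.3
```

It bottoms firmly at TCP z 0.1277, the predicted home. I'll relieve the side force and pressure, then open.

>>> apply_moves(
  targets=[
    [[-0.5,0,-1],0,20],
    [[-0.5,0,0],0,20],
    [[0,0,0],0,20],
    [[0,0,0],0,20],
  ],
)

```text
time: 18.05
position: [0.4982, -0.2217, 0.1278]
orientation: [0.998, -0.066, 0.001, 0.0]
force: [-0.8, -1.0, 6.1]
opening: 0.0311
grip_force: 61.3
```

>>> apply_moves(
  targets=[
    [[0,0,0],0,34],
    [[0,0,0],0,38],
    [[0,0,0],0,46],
    [[0,0,0],0,56],
    [[0,0,0],0,60],
    [[0,0,0],0,60],
    [[0,0,-5],0,60],
    [[0,0,-15],0,60],
    [[0,0,-30],0,60],
    [[0,0,-40],0,60],
    [[0,0,-40],0,60],
    [[0,0,-30],0,60],
    [[0,0,0],0,60],
    [[0,0,0],0,60],
    [[0,0,0],0,60],
    [[0,0,0],0,60],
  ],
)

```text
time: 19.65
position: [0.496, -0.2211, 0.2852]
orientation: [0.998, -0.066, -0.001, -0.0]
force: [0.2, 0.1, 0.2]
opening: 0.0598
grip_force: 0.0
```

Run:
```python
from h import *
pose(); T,im=save('wrist','w6.png')
find('wrist',T,['head','lens','block'],n=2)
```

```text
t 19.65 pos [ 0.496  -0.2211  0.2852] yaw -0.133 z [-0.003  0.001 -1.   ] F [0.19 0.1  0.16] tq [ 0.03 -0.01  0.03] open 0.0598 grip 0.0 q7 -1.41
wrist head 0.89 [ 0.4959 -0.2231  0.0768]
wrist lens 0.59 [ 0.5208 -0.227   0.1234]
wrist block 0.78 [ 0.4979 -0.2199  0.1179]
```

View pics/w6.png

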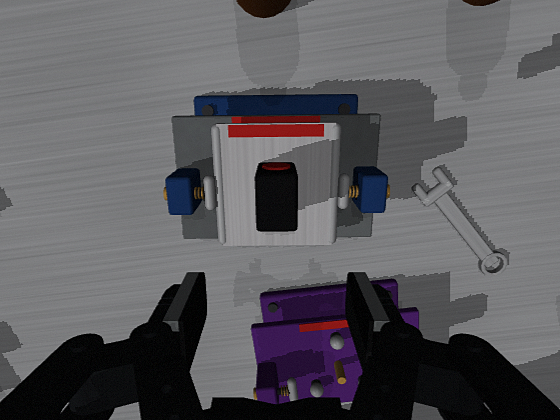

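The head sits squarely between the rollers at (210,192) and (344,192). It looks level, with its lens and stripe on the nest's stripe side, and it is free of the gripper. The bottles still stand.

```bash
python3 -c "
from station import *
print(job_done())"
```

```text
the job is handed in; nothing more can be done
None
```

The sensor head is back on the blue stand's balls and pressed home at the expected height, level, with its red lens and stripe on the nest's red-stripe side. The gripper is clear, no bottle was touched, and I handed the job in at about 20 s; the hand-in call returned no verdict.

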